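# Load the reagent feeder in dispensing order

## Robot

A 6-joint arm with a two-finger parallel gripper is mounted at the origin on the work surface. World frame = base frame: x ahead of the robot, y to its left, z up, the work surface at z = 0. Lengths are in m, angles in rad, forces in N, time in s.
With the tool pointing down it reaches from about 0.35 to 0.775 m from the base axis. Payload 7.3 kg.
Tool frame: the origin (TCP) lies at the very end of the fingers, on their centre line; the grasp point (between the pads) lies 19 mm behind it; z points along the fingers, y is the line along which they close (so a half turn about z gives the same grasp; the last joint's range is limited). The gripper opens to 92 mm and grips with 3 to 60 N. Pads are 19 mm wide; open, the fingers measure 130 mm over their backs; the gripper's body (75 mm by 190 mm) begins 47 mm behind the grasp point.
Start: joints at [1.078, 0.342, 1.524, -0, 1.275, -0.146], TCP at [0.178, 0.494, 0.227] pointing down, gripper open.
Joint ranges: [-2.53, 2.53], [-0.77, 2.02], [0.04, 2.7], [-1, 4.14], [0.28, 2.66], [-3.11, 3.11]. Speed limits (rad/s): [2.57, 2.57, 3.14, 3.14, 3.14, 3.14].

## Interface

Orientations are given as [roll, pitch, yaw] about the fixed x, y, z axes, in that order (R = Rz(yaw) Ry(pitch) Rx(roll)).
In Python, from cell import robot gives the robot as it stands.
- The arm moves only by the tool apply_moves, never from a script. Its argument "rows" is a list of rows, each an object with "xyz": the shift along the tool's x, y, z in mm, a list of three; "turn": the turn about the tool's z in rad. A call has 1 to 10 rows; each row shifts and turns the commanded pose from where the row before left it, along the tool's axes as they then stand; what a row does not reach is not made up. A row lasts 1/8 s, in which the tool goes at most 62.5 mm and 10.7 degrees, less where a joint would pass 70% of its speed; a pose out of reach is approached as far as the arm can. A call with a gripper value outside its range is refused whole. "gripper" is the opening, from 0 (shut) to 1 (fully open), set as the call begins (left out, the last holds). The fingers move at their own pace and stop on an object; "newtons" is the grip in N (left out, the last holds). Time passes only in rows, so rows that do not move let the fingers close. It gives the time, the measured TCP pose, the force and the opening at its end, in the units of the state.
- robot.observe(): the state, without advancing time (a new reading comes with each control period).
- robot.read_camera(name): name is "side" or "top"; returns a dict with "frame" (480x640x3 uint8, blue, green, red), "mtx" (3x3 intrinsics, pixels), "distortion" ([k1, k2, p1, p2, k3] as OpenCV has them; the pictures are not rectified), "R" (3x3) and "t" (3): a world point X has camera coordinates R X + t. Camera axes: x right, y down, z forward; pixel columns grow to the right and rows downward; lengths in m; the calibration is good to about 2 mm. A picture is of the moment at which its call begins. There is no depth.
- robot.hand_in(): hands the job in, once; it reports no verdict.
The state is a dict: "time": time; "qpos": joint angles; "qvel": joint speeds; "joint_efforts": joint torques, N m; "tool_pos": TCP position; "tool_rot": TCP orientation; "contact_force": force on the tool from outside, world axes, zero at the start; "torque": the same for the moment, N m; "opening": finger opening in m.
Only numpy, scipy, OpenCV 4.12 (cv2) and the standard library are available. Lean on these libraries where they do the work, as an engineer would, in place of code of your own. Each camera call takes 0.05 s, during which the arm holds its last target. There are 200 camera calls.

## Task

Load the bottle feeder so that the square bottle with the wide cap is dispensed first and the square bottle with the thin nozzle second: the wide-capped one goes in at the bottom and the other lies flat on top of it, both with cap or nozzle pointing out through the open slot. The wide-capped bottle is standing up, so first lay it down on the black mat and let go of it, then take it across its body to load it. Leave the round bottle and the marker pen where they are.

Things in the scene. Friction and masses are not known exactly. Their poses are not given: they have to be found in the camera images.
- wide_bottle: White square bottle with a wide round cap, STANDING at the start, about 0.16 kg. Body 40 x 40 mm, 75 mm tall; neck 24 mm in diameter, 6 mm long; cap 30 mm in diameter, 19 mm long; 100 mm in all. Origin at the centre of the base; z runs from base to cap, x and y are square to the flat sides. Centre of mass about 45 mm from the base: it falls over once it leans past about 25 degrees.
- wide_mid (a point): Centre of the wide-capped bottle's square body (37.5 mm from its base, 20 mm from each flat side); axes as the bottle's.
- wide_cap (a point): Centre of the outer face of the wide cap, 62.5 mm from wide_mid.
- nozzle_bottle: White square-section bottle with a thin tapering nozzle, LYING on a flat side at the start, about 0.16 kg. Body 40 x 40 mm and 75 mm long, then a collar 24 mm in diameter and 8 mm long, then the nozzle, 25 mm long, tapering from 14 to 8 mm; 108 mm in all. Origin at the centre of the body's underside; x runs along the bottle towards the nozzle, z up.
- nozzle_mid (a point): Centre of the nozzle bottle's square body, 20 mm above its underside; axes as the bottle's.
- nozzle_tip (a point): Tip of the nozzle, 70.5 mm from nozzle_mid.
- magazine: Bottle feeder, fixed: upright open-topped aluminium frame holding two square bottles lying flat, one on the other. Origin on the bench under the centre of the bottle space; x points out of the slotted front (the way caps must point), z up. Bottle space 85 mm along x (-42.5 to 42.5), 48 mm along y. Dark base plate x = -65 to 110, y = -55 to 55 mm; white housing 50 mm high behind it, x = -110 to -65 mm.
- magazine_floor (a point): Centre of the bottle space's floor, 12 mm above the bench. A loaded bottle rests with the middle of its body 20 mm (bottom) or 60 mm (top) above this point. Letting a bottle go a few centimetres too high inside the frame is fine: it drops into place.
- magazine_mouth (a point): Centre of the open top of the bottle space, 87 mm above the bench; all walls (4 mm thick) end at this height. The rear is closed. The two sides are only corner strips: between x = -32.5 and 32.5 mm they are open from top to floor, for the fingers.
- magazine_slot (a point): Middle of the front slot at its top, 44.5 mm ahead of magazine_mouth. The slot, for necks, is 38 mm wide and open at the top. From 58 mm above the bench downwards the front is open over 48 mm (the outlet), but for two lips on the floor, 5 mm high and 10 mm wide, 28 mm apart.
- mat: Thin black rubber mat lying fixed on the bench, 200 mm (its x) by 160 mm (its y), 3 mm thick, otherwise empty. Origin at the centre of its underside.
- round_bottle: Bystander: white round bottle, 44 mm in diameter, 100 mm tall, standing, with a cap. Origin at the centre of its base.
- marker: Bystander: marker pen, 130 mm long, 12 mm thick, lying along its x. Origin under its middle.
Things that resemble listed ones, but are neither listed nor needed, are in the scene too. Leave any turquoise or yellow look-alike of the nozzle_bottle alone.

How it is judged:
On the way, in this order (a step that is already met when the one before it is completed fails the run):
1. the wide-capped bottle lies on the mat, let go and at rest (angle between wide_bottle's own z axis and vertical between 1.48 and 1.66 rad and height (world z) of wide_mid below 0.03 m and x of wide_mid in the frame of mat between -0.1 and 0.1 m and y of wide_mid in the frame of mat between -0.08 and 0.08 m and linear speed of wide_bottle below 0.03 m/s and contact force between the fingers and wide_bottle below 0.1 N), for 0.2 s.
2. the wide-capped bottle lies at the bottom of the feeder, cap out through the slot, let go (x of wide_mid in the frame of magazine between -0.012 and 0.012 m and y of wide_mid in the frame of magazine between -0.01 and 0.01 m and z of wide_mid in the frame of magazine between 0.024 and 0.04 m and z of wide_cap in the frame of magazine between 0.024 and 0.04 m and x of wide_cap in the frame of magazine above 0.045 m and linear speed of wide_bottle below 0.03 m/s and contact force between the fingers and wide_bottle below 0.1 N), for 0.2 s.
3. the nozzle bottle lies on top of it, nozzle out through the slot, let go (x of nozzle_mid in the frame of magazine between -0.012 and 0.012 m and y of nozzle_mid in the frame of magazine between -0.01 and 0.01 m and z of nozzle_mid in the frame of magazine between 0.063 and 0.081 m and z of nozzle_tip in the frame of magazine between 0.063 and 0.081 m and x of nozzle_tip in the frame of magazine above 0.045 m and linear speed of nozzle_bottle below 0.03 m/s and contact force between the fingers and nozzle_bottle below 0.1 N), for 0.2 s.
At the end, for the whole second after the job is handed in: Both square bottles rest, let go, in the feeder, cap or nozzle out of the slotted front, bodies within 12 mm along and 10 mm across of its middle: the wide-capped one at the bottom (middle and cap 24-40 mm above the bench), the nozzle one on it (middle and tip 63-81 mm) (all of step 2 and all of step 3); the robot touches nothing.
It fails at once if the round bottle or the marker pen is moved more than 30 mm (distance of any of round_bottle, marker from where it was at the start of the episode above 0.03 m).
It fails at once if the round bottle is knocked over (angle between round_bottle's own z axis and vertical above 0.5 rad).
It also fails if it takes over 67 s, if anything falls off the work surface, if the arm or the gripper's body presses on something with over 40 N, if the wrist force passes 120 N, or if a joint passes its speed limit or range.

## Working session

There is one attempt and no reset: what is moved stays moved. The work goes in short steps, Python scripts to look and compute and a tool call to move; the robot and the scene stay as the last step left them, time stands still between calls to the robot, and variables do not carry over. Pictures are saved under pics/ and viewed, on a budget of 10 in all, crops included, one or two more only if the job needs it, and the job is handed in when it is done.

Besides the shell and the picture viewer there is one more tool, called after "Request:" in YAML: its name, and indented under it one key for each argument. apply_moves: Moves the arm, as the interface text tells. Its arguments: {"type":"object","properties":{"rows":{"type":"array"},"gripper":{"type":"number"},"newtons":{"type":"number"}},"required":["rows"]}

```bash
mkdir -p pics; cat > h.py <<'E'
import numpy as np, cv2
from cell import robot
def grab(n,f):
    c=robot.read_camera(n); cv2.imwrite('pics/'+f+'.png',c['frame']); np.savez(f+'.npz',**c); return c
def ray(c,uv,z):
    K,D,R,t=[np.array(c[k],float) for k in('mtx','distortion','R','t')]
    p=cv2.undistortPoints(np.array(uv,float).reshape(-1,1,2),K,D).reshape(-1,2)
    o=-R.T@t.ravel(); z=np.broadcast_to(z,len(p)); out=[]
    for q,zz in zip(p,z):
        d=R.T@np.array([*q,1]); out.append(o+d*(zz-o[2])/d[2])
    return np.array(out)
def proj(c,X):
    K,D,R,t=[np.array(c[k],float) for k in('mtx','distortion','R','t')]
    return cv2.projectPoints(np.array(X,float).reshape(-1,1,3),cv2.Rodrigues(R)[0],t,K,D)[0].reshape(-1,2)
E
python3 - <<'E'
from h import *
for n in('top','side'):
    c=grab(n,n+'0'); print(n,-np.array(c['R']).T@np.array(c['t']).ravel(),np.array(c['R']).round(3).tolist())
print(robot.observe())
E
```

```text
top [ 0.25734785 -0.00560258  1.28064332] [[0.026, -1.0, 0.018], [-0.989, -0.028, -0.145], [0.145, -0.014, -0.989]]
side [ 0.31138813 -0.68614539  0.78742458] [[0.981, -0.194, 0.015], [-0.126, -0.695, -0.708], [0.148, 0.692, -0.706]]
{'time': 0.1, 'qpos': array([ 1.07800745e+00,  3.42633414e-01,  1.52491676e+00,  3.15372400e-06,
        1.27539301e+00, -1.46002803e-01]), 'qvel': array([ 0.00010173, -0.00136082, -0.00306761,  0.00131758, -0.00227123,
        0.00119439]), 'joint_efforts': array([ 1.39556254e-03, -4.32004380e+01, -2.44694567e+01,  7.17878644e-02,
        5.26623591e-02, -7.76259458e-05]), 'tool_pos': array([0.1782433 , 0.49343445, 0.2261263 ]), 'tool_rot': array([-3.14025694e+00, -1.99464512e-04,  2.79480552e+00]), 'contact_force': array([-0.58292702, -0.73921435, -0.39242299]), 'torque': array([-0.00634232,  0.02942272,  0.03150253]), 'opening': 0.09180439869289791}
```

View pics/top0.png

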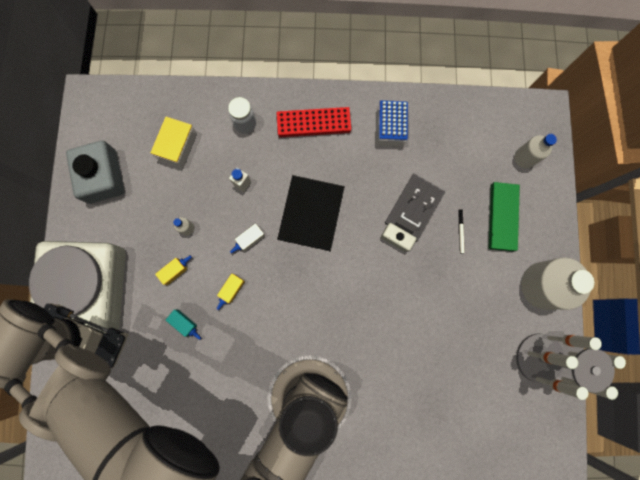

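View pics/side0.png

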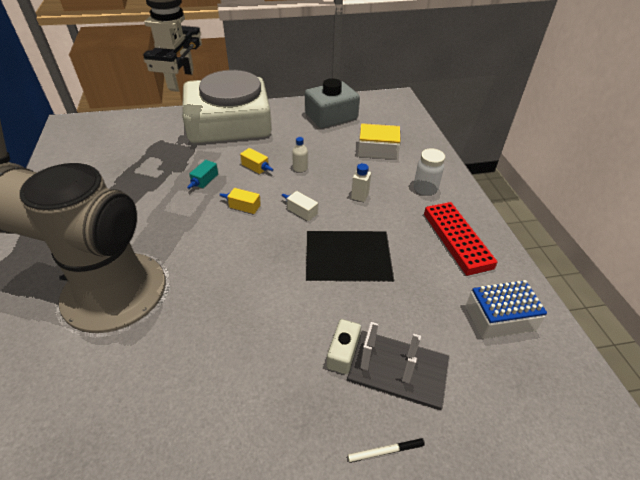

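The top view shows the following:
- Standing: a square bottle with a blue cap at about (238,178), a smaller blue-capped one at (181,226), and a white jar at (240,110).
- Lying: white (248,238), yellow (173,270), yellow (230,290) and turquoise (182,322).
- Fixtures: mat at (311,213), feeder at (413,212), pen at (461,231).

The white lying bottle and the standing one at (238,178) fit the description. I'll confirm both in an enlarged crop.

```bash
python3 - <<'E'
import cv2,numpy as np
t=cv2.imread('pics/top0.png');s=cv2.imread('pics/side0.png')
r=lambda im,x,y,w,h,f:cv2.resize(im[y:y+h,x:x+w],None,fx=f,fy=f,interpolation=cv2.INTER_CUBIC)
a=np.hstack([r(t,160,160,110,100,3.6363636),r(t,370,165,110,100,3.6363636)])   # 400x364 each
b=np.hstack([r(s,275,130,110,60+5,3.6363636),r(s,320,310,110,65,3.6363636)])
o=np.vstack([a,b]);print(o.shape);cv2.imwrite('pics/crop1.png',o)
E
```

```text
(600, 800, 3)
```

View pics/crop1.png

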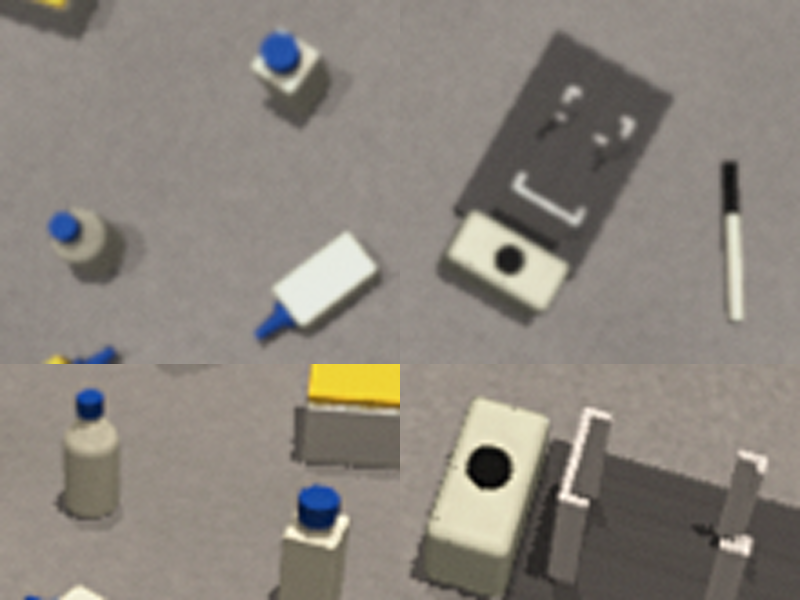

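```bash
cat > fit.py <<'E'
from h import *
from scipy.optimize import least_squares
T=dict(np.load('top0.npz'));S=dict(np.load('side0.npz'));f=400/110
def uv(p,x0,y0,ox=0,oy=0): return (np.array(p,float)-[ox,oy]+.5)/f-.5+[x0,y0]
def world(q,P): 
    c,s=np.cos(q[2]),np.sin(q[2]);P=np.array(P,float);return np.c_[q[0]+c*P[:,0]-s*P[:,1],q[1]+s*P[:,0]+c*P[:,1],P[:,2]]
def fit(P,U,cams,q0):
    def r(q):
        W=world(q,P);return np.concatenate([(proj(T if k=='T' else S,W[i:i+1])-U[i]).ravel() for i,k in enumerate(cams)])
    s=least_squares(r,q0,loss='soft_l1');return s.x,r(s.x).reshape(-1,2)
if __name__=='__main__':
    np.set_printoptions(precision=3,suppress=True)
    # wide
    U=np.r_[uv([(280,52),(253,70),(290,95),(322,55)],160,160),[[0,0]]][:4]
    g=ray(T,U,[.1,.075,.075,.075]);print('wide',g)
    h=.02;best=min((fit([(0,0,.1),(-h,h,.075),(-h,-h,.075),(h,-h,.075)],U,'TTTT',[*g[0,:2],y]) for y in(-1.2,-.8,-.4,0,.4,.8)),key=lambda b:abs(b[1]).sum());print(best)
    U=uv([(347,233),(380,268),(303,327),(273,288),(260,336)],160,160)
    g=ray(T,U,[.04]*4+[.02]);print('noz',g)
    m=g[:4].mean(0);d=g[4]-m
    P=[(-.0375,-h,.04),(-.0375,h,.04),(.0375,h,.04),(.0375,-h,.04),(.108-.0375,0,.02)]
    print(fit(P,U,'TTTTT',[*m[:2],np.arctan2(d[1],d[0])]))
    # magazine: plate corners and walls (top), side view walls
    U=np.r_[uv([(557,32),(673,98),(457,210)],370,165,400,0),[[449,350],[442,404]]]
    P=[(.11,.055,.012),(.11,-.055,.012),(-.065,.055,.012),(.11,.055,.012),(.11,-.055,.012)]
    g=ray(T,U[:3],.012);print('mag',g)
    d=(g[0]-g[2]);print(fit(P,U,'TTTSS',[*((g[1]+g[2])/2)[:2],np.arctan2(d[1],d[0])]))
    print('mat',ray(T,[(292,176),(344,187),(332,250),(278,240)],.003))
    print('round',ray(T,[(238,106)],.1),'marker',ray(T,[(461,210),(462,252)],.006))
    print('other round',ray(T,uv([(65,226)],160,160),.1))
    print('top px/m', proj(T,[(.5,0,0),(.6,0,0),(.5,.1,0)]))
E
python3 fit.py
```

```text
wide [[0.609 0.218 0.1  ]
 [0.601 0.243 0.075]
 [0.582 0.214 0.075]
 [0.615 0.191 0.075]]
(array([ 0.609,  0.218, -0.563]), array([[ 0.117,  0.044],
       [-0.87 , -0.411],
       [ 0.569,  0.425],
       [ 0.041, -0.061]]))
noz [[0.482 0.169 0.04 ]
 [0.455 0.142 0.04 ]
 [0.407 0.2   0.04 ]
 [0.437 0.225 0.04 ]
 [0.402 0.237 0.02 ]]
(array([0.446, 0.184, 2.271]), array([[ 0.527, -1.161],
       [ 0.048,  0.108],
       [ 0.083,  0.289],
       [-0.229,  0.002],
       [-0.407,  0.385]]))
mag [[ 0.653 -0.287  0.012]
 [ 0.6   -0.382  0.012]
 [ 0.502 -0.205  0.012]]
(array([ 0.533, -0.281, -0.492]), array([[-0.797, -1.021],
       [-0.203, -1.144],
       [-1.114,  0.146],
       [-1.042,  1.697],
       [ 0.08 ,  0.606]]))
mat [[ 0.636  0.072  0.003]
 [ 0.607 -0.083  0.003]
 [ 0.418 -0.052  0.003]
 [ 0.443  0.106  0.003]]
round [[0.808 0.226 0.1  ]] marker [[ 0.547 -0.432  0.006]
 [ 0.422 -0.432  0.006]]
other round [[0.471 0.371 0.1  ]]
top px/m [[314.949 221.801]
 [315.905 188.67 ]
 [280.824 220.836]]
```

```bash
cat > ov.py <<'E'
from fit import *
import sys
W=eval(sys.argv[1]);N=eval(sys.argv[2]);M=eval(sys.argv[3]);out=sys.argv[4]
def box(x0,x1,y0,y1,z0,z1):
    c=[(x,y,z) for z in(z0,z1) for x,y in((x0,y0),(x1,y0),(x1,y1),(x0,y1))]
    return [(c[a+k],c[(a+1)%4+k]) for k in(0,4) for a in range(4)]+[(c[a],c[a+4]) for a in range(4)]
h=.02
L=[(W,box(-h,h,-h,h,0,.075)),(N,box(-.0375,.0375,-h,h,0,.04)+[((.0375,0,.02),(.0705,0,.02))]),
 (M,box(-.0465,.0465,-.028,.028,.087,.087)+box(-.0425,.0425,-.024,.024,.087,.087)+box(-.065,.11,-.055,.055,.0,.012))]
def crop(C,x,y,w,hh,F):
    im=cv2.resize(C['frame'][y:y+hh,x:x+w],None,fx=F,fy=F,interpolation=cv2.INTER_CUBIC)
    for q,E in L:
        for a,b in E:
            p=((proj(C,world(q,[a,b]))-[x,y]+.5)*F-.5).round().astype(int)
            cv2.line(im,tuple(map(int,p[0])),tuple(map(int,p[1])),(0,0,255),1)
    return im
a=np.hstack([crop(T,220,165,50,38,8)[:300],crop(T,225,217,50,38,8)[:300]])
a=np.hstack([crop(S,275,150,100,75,4),crop(T,376,168,76,57,400/76)[:300]])
b=np.hstack([crop(S,330,310,125,94,3.2)[:300],crop(T,215,162,66,50,400/66)[:300]])
cv2.imwrite(out,np.vstack([a,b]))
E
python3 ov.py '(.609,.218,-.563)' '(.446,.184,2.271)' '(.533,-.281,-.492)' pics/ov1.png
```

```text
(no output)
```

View pics/ov1.png

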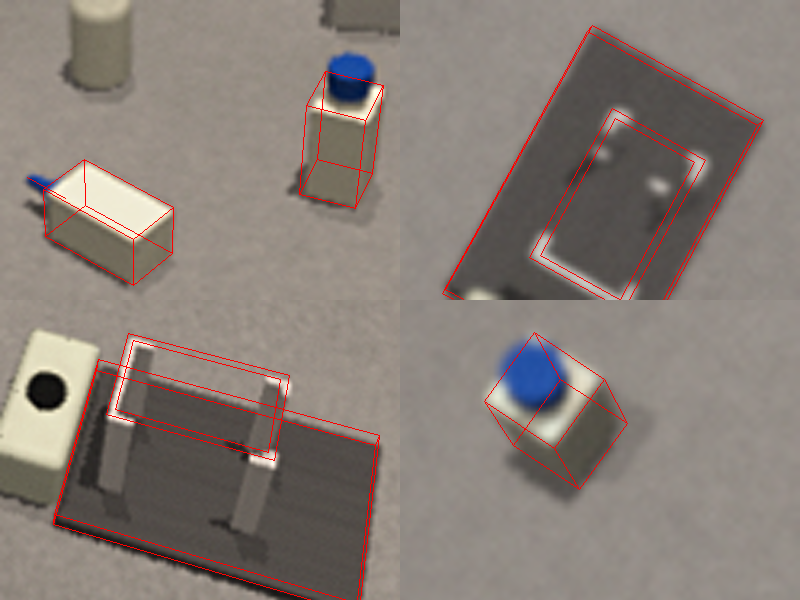

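```bash
python3 - <<'E'
from fit import *
np.set_printoptions(precision=4,suppress=True)
F=400/76
t=(np.array([(615,106),(710,163),(530,250)])-[400,0]+.5)/F-.5+[376,168]
s=(np.array([(292,378),(277,465),(133,337),(107,413)])-[0,300]+.5)/3.2-.5+[330,310]
a,b,z=.0465,.028,.087
P=[(a,b,z),(a,-b,z),(-a,b,z),(a,b,z),(a,-b,z),(-a,b,z),(-a,-b,z)]
print(fit(P,np.r_[t,s],'TTTSSSS',[.533,-.281,-.492]))
U2=np.r_[uv([(557,32),(673,98),(457,210)],370,165,400,0)]
# plate in side view from overlay
s2=(np.array([(380,437),(361,602),(97,362),(54,523)])-[0,300]+.5)/3.2-.5+[330,310]
P2=[(.11,.055,.012),(.11,-.055,.012),(-.065,.055,.012),(-.065,-.055,.012)]
print(fit(P[:7]+P2,np.r_[t,s,s2],'TTTSSSSSSSS',[.533,-.281,-.492]))
E
```

```text
(array([ 0.5341, -0.2828, -0.5182]), array([[ 0.4972,  0.0022],
       [-0.145 , -0.5666],
       [ 0.2851,  0.58  ],
       [ 0.1719,  0.3669],
       [-0.4458, -0.2883],
       [-0.1682, -1.1071],
       [ 0.383 ,  0.267 ]]))
(array([ 0.5334, -0.283 , -0.4901]), array([[ 0.0474,  0.2833],
       [-0.33  , -0.7565],
       [ 0.6511,  1.3429],
       [-0.522 , -0.1576],
       [-0.2591, -0.6041],
       [-1.1154, -0.4818],
       [ 0.2436,  1.2026],
       [ 0.1974,  0.0163],
       [ 0.4271,  1.5587],
       [ 0.6005, -0.04  ],
       [ 0.4858, -1.8215]]))
```

```bash
cat > go.py <<'E'
from h import *
import sys
def go(*wp):
    """waypoints (x,y,z,yaw): total shift (tool axes before turning), then turn"""
    o=robot.observe(); p=np.array(o['tool_pos']); w=o['tool_rot'][2]
    for x,y,z,a in wp:
        d=np.array([x,y,z])-p; c,s=np.cos(w),np.sin(w)
        t=-((a-w+np.pi)%(2*np.pi)-np.pi)
        print('shift',np.round([1e3*(c*d[0]+s*d[1]),1e3*(s*d[0]-c*d[1]),-1e3*d[2]],1),'turn',round(t,3))
        p=np.array([x,y,z]);w=a
if __name__=='__main__': go(*eval(sys.argv[1]))
E
python3 go.py '[(.609,.218,.2,2.579),(.609,.218,.044,2.579),(.609,.218,.144,2.579),(.4755,.0385,.144,2.64)]'
```

```text
shift [-498.7 -112.6   26.1] turn 0.216
shift [  0.   0. 156.] turn -0.0
shift [   0.    0. -100.] turn -0.0
shift [  17.2 -223.    -0. ] turn -0.061
```

Request:
apply_moves:
  rows:
    - {"xyz": [-50, -11, 2.6], "turn": 0}
    - {"xyz": [-50, -11, 2.6], "turn": 0}
    - {"xyz": [-50, -11.5, 2.6], "turn": 0}
    - {"xyz": [-50, -11.5, 2.6], "turn": 0}
    - {"xyz": [-50, -11.5, 2.6], "turn": 0}
    - {"xyz": [-50, -11, 2.6], "turn": 0}
    - {"xyz": [-50, -11.5, 2.6], "turn": 0}
    - {"xyz": [-50, -11.5, 2.6], "turn": 0}
    - {"xyz": [-50, -11.5, 2.6], "turn": 0.1}
    - {"xyz": [-49, -6, 2.6], "turn": 0.116}
  gripper: 1

```text
time: 1.35
tool_pos: [0.6097, 0.2171, 0.2001]
tool_rot: [-3.141, -0.001, 2.575]
contact_force: [-0.3, 0.4, -0.5]
opening: 0.0918
```

Request:
apply_moves:
  rows:
    - {"xyz": [0, 0, 0], "turn": 0}
    - {"xyz": [0, 0, 0], "turn": 0}

```text
time: 1.6
tool_pos: [0.6079, 0.2184, 0.2001]
tool_rot: [-3.141, -0.001, 2.579]
contact_force: [-0.2, 0.0, 0.7]
opening: 0.0917
```

```bash
python3 go.py '[(.609,.218,.2,2.579),(.609,.218,.044,2.579)]'
```

```text
shift [-1.1  0.2  0.1] turn 0.0
shift [  0.   0. 156.] turn -0.0
```

Request:
apply_moves:
  rows:
    - {"xyz": [-1, 0, 40], "turn": 0}
    - {"xyz": [0, 0, 40], "turn": 0}
    - {"xyz": [0, 0, 36], "turn": 0}
    - {"xyz": [0, 0, 20], "turn": 0}
    - {"xyz": [0, 0, 20], "turn": 0}
    - {"xyz": [0, 0, 0], "turn": 0}

```text
time: 2.35
tool_pos: [0.6073, 0.2187, 0.0436]
tool_rot: [-3.139, -0.003, 2.581]
contact_force: [-0.6, -0.0, -0.4]
opening: 0.0918
```

Request:
apply_moves:
  rows:
    - {"xyz": [0, 0, 0], "turn": 0}
    - {"xyz": [0, 0, 0], "turn": 0}
    - {"xyz": [0, 0, 0], "turn": 0}
    - {"xyz": [0, 0, 0], "turn": 0}
    - {"xyz": [0, 0, 0], "turn": 0}
    - {"xyz": [0, 0, 0], "turn": 0}
  gripper: 0
  newtons: 20

```text
time: 3.1
tool_pos: [0.6095, 0.2177, 0.0448]
tool_rot: [3.141, 0.0, 2.579]
contact_force: [-0.2, -0.0, 0.7]
opening: 0.0399
```

Request:
apply_moves:
  rows:
    - {"xyz": [0, 0, -30], "turn": 0}
    - {"xyz": [0, 0, -40], "turn": 0}
    - {"xyz": [0, 0, -30], "turn": 0}
    - {"xyz": [3, -30, 0], "turn": 0}
    - {"xyz": [3, -50, 0], "turn": 0}
    - {"xyz": [4, -50, 0], "turn": 0}
    - {"xyz": [4, -50, 0], "turn": 0}
    - {"xyz": [3, -30, 0], "turn": -0.03}
    - {"xyz": [0, -13, 0], "turn": -0.031}
    - {"xyz": [0, 0, 0], "turn": 0}

```text
time: 4.35
tool_pos: [0.476, 0.0375, 0.1448]
tool_rot: [3.142, -0.0, 2.638]
contact_force: [-0.1, -0.4, -2.0]
opening: 0.0398
```

```bash
python3 - <<'E'
from go import *
go((.4755,.0385,.048,2.64))
T=grab('top','top1');S=grab('side','side1')
a=cv2.resize(T['frame'][150:275,220:387],(400,300),interpolation=2);b=cv2.resize(S['frame'][130:280,250:450],(400,300),interpolation=2)
cv2.imwrite('pics/c2.png',np.hstack([a,b]))
E
```

```text
shift [ 1.   0.7 96.8] turn -0.002
```

View pics/c2.png

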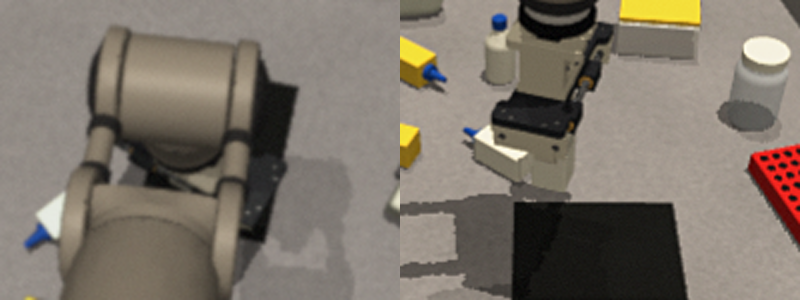

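The bottle hangs upright in the gripper and is clear of everything. Next I lower it onto the mat.

Request:
apply_moves:
  rows:
    - {"xyz": [0, 0, 35], "turn": 0}
    - {"xyz": [0, 0, 35], "turn": 0}
    - {"xyz": [0, 0, 16], "turn": 0}
    - {"xyz": [0, 0, 8], "turn": 0}
    - {"xyz": [0, 0, 2.5], "turn": 0}
    - {"xyz": [0, 0, 0], "turn": 0}
    - {"xyz": [0, 0, 0], "turn": 0}

```text
time: 5.32
tool_pos: [0.4769, 0.0381, 0.0489]
tool_rot: [3.141, 0.001, 2.64]
contact_force: [-0.2, 0.2, -1.3]
opening: 0.0403
```

Request:
apply_moves:
  rows:
    - {"xyz": [0, 0, 0], "turn": 0}
    - {"xyz": [0, 0, 0], "turn": 0}
    - {"xyz": [0, 0, 0], "turn": 0}
    - {"xyz": [0, 0, -10], "turn": 0}
    - {"xyz": [0, 0, -14], "turn": 0}
    - {"xyz": [0, 0, 0], "turn": 0}
  gripper: 0.7

```text
time: 6.08
tool_pos: [0.4775, 0.038, 0.0738]
tool_rot: [3.14, 0.003, 2.64]
contact_force: [-0.1, 0.4, 0.3]
opening: 0.0643
```

Request:
apply_moves:
  rows:
    - {"xyz": [0, 0, 0], "turn": 0}
    - {"xyz": [0, 0, 0], "turn": 0}
    - {"xyz": [0, 0, 0], "turn": 0}
    - {"xyz": [0, 0, 0], "turn": 0}
    - {"xyz": [0, 0, 0], "turn": 0}
    - {"xyz": [0, 0, 0], "turn": 0}
    - {"xyz": [0, 0, 0], "turn": 0}
  gripper: 0
  newtons: 3

```text
time: 6.95
tool_pos: [0.4763, 0.0381, 0.0722]
tool_rot: [3.142, -0.0, 2.64]
contact_force: [0.4, 0.0, -2.0]
opening: 0.0398
```

Request:
apply_moves:
  rows:
    - {"xyz": [0, 0, 0], "turn": 0}
    - {"xyz": [0, 0, 0], "turn": 0}
    - {"xyz": [0, 0, 0], "turn": 0}
    - {"xyz": [0, 0, -10], "turn": 0}
    - {"xyz": [0, 0, -1], "turn": 0}
  gripper: 0.7

```text
time: 7.58
tool_pos: [0.477, 0.038, 0.0842]
tool_rot: [3.141, 0.002, 2.64]
contact_force: [-0.8, -0.2, 0.2]
opening: 0.0639
```

Request:
apply_moves:
  rows:
    - {"xyz": [0, 0, 0], "turn": 0}
    - {"xyz": [0, 0, 0], "turn": 0}
    - {"xyz": [0, 0, 0], "turn": 0}
    - {"xyz": [0, 0, 0], "turn": 0}
    - {"xyz": [0, 0, 0], "turn": 0}
    - {"xyz": [0, 0, 0], "turn": 0}
    - {"xyz": [0, 0, 0], "turn": 0}
    - {"xyz": [0, 0, 0], "turn": 0}
  gripper: 0
  newtons: 3

```text
time: 8.57
tool_pos: [0.4763, 0.038, 0.0831]
tool_rot: [-3.142, -0.0, 2.64]
contact_force: [-0.2, 0.4, -1.6]
opening: 0.0302
```

Now it grips the cap (30 mm opening). I'll tilt to about 30° and check.

Request:
apply_moves:
  rows:
    - {"xyz": [-8, 0, -1], "turn": 0}
    - {"xyz": [-8, 0, -1], "turn": 0}
    - {"xyz": [-8, 0, 0], "turn": 0}
    - {"xyz": [-8, 0, 1], "turn": 0}
    - {"xyz": [-8, 0, 1], "turn": 0}
    - {"xyz": [-8, 0, 2], "turn": 0}

```text
time: 9.32
tool_pos: [0.5196, 0.0146, 0.0818]
tool_rot: [3.141, 0.002, 2.64]
contact_force: [-0.4, -0.2, 11.0]
opening: 0.0298
```

```bash
python3 - <<'E'
from h import *
S=grab('side','side2')
cv2.imwrite('pics/c3.png',cv2.resize(S['frame'][180:300,250:410],(480,360),interpolation=2))
E
```

```text
(no output)
```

View pics/c3.png

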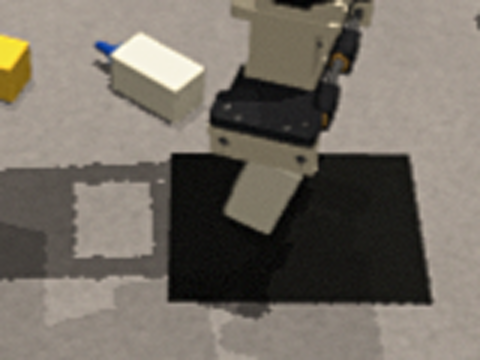

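Request:
apply_moves:
  rows:
    - {"xyz": [-8, 0, 0], "turn": 0}
    - {"xyz": [-7, 0, 3], "turn": 0}
    - {"xyz": [-7, 0, 4], "turn": 0}
    - {"xyz": [-6, 0, 5], "turn": 0}
    - {"xyz": [-6, 0, 5], "turn": 0}

```text
time: 10.0
tool_pos: [0.5568, -0.0046, 0.0696]
tool_rot: [3.137, 0.02, 2.64]
contact_force: [10.0, -9.8, 24.2]
opening: 0.0299
```

Request:
apply_moves:
  rows:
    - {"xyz": [-6, 0, 6], "turn": 0}
    - {"xyz": [-5, 0, 6], "turn": 0}
    - {"xyz": [-4, 0, 6], "turn": 0}
    - {"xyz": [-3, 0, 6], "turn": 0}
    - {"xyz": [-3, 0, 5], "turn": 0}
    - {"xyz": [0, 0, 0], "turn": 0}

```text
time: 10.75
tool_pos: [0.5657, -0.0112, 0.0341]
tool_rot: [-3.141, -0.003, 2.64]
contact_force: [-0.3, 0.5, -0.2]
opening: 0.0298
```

```bash
python3 - <<'E'
from h import *
S=grab('side','side3')
cv2.imwrite('pics/c4.png',cv2.resize(S['frame'][180:300,250:410],(480,360),interpolation=2))
E
```

```text
(no output)
```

View pics/c4.png

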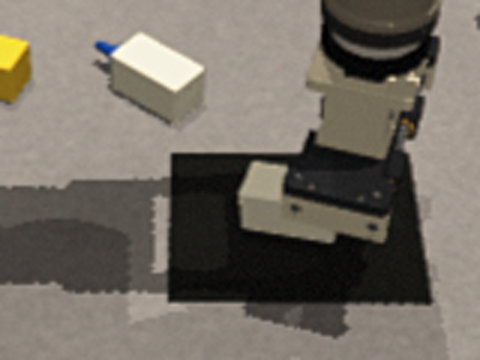

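The bottle is almost flat on the mat with its cap pointing along the feeder's x. I'll release it and back off.

Request:
apply_moves:
  rows:
    - {"xyz": [0, 0, 0], "turn": 0}
    - {"xyz": [0, 0, 0], "turn": 0}
    - {"xyz": [0, 0, 0], "turn": 0}
    - {"xyz": [0, 0, -20], "turn": 0}
    - {"xyz": [0, 0, -40], "turn": 0}
    - {"xyz": [0, 0, -50], "turn": 0}
    - {"xyz": [50, 0, -20], "turn": 0}
    - {"xyz": [60, 0, 0], "turn": 0}
    - {"xyz": [60, 0, 0], "turn": 0}
    - {"xyz": [60, 0, 0], "turn": 0}
  gripper: 1

```text
time: 12.05
tool_pos: [0.3633, 0.0998, 0.1654]
tool_rot: [3.141, 0.0, 2.639]
contact_force: [0.2, 0.6, 0.7]
opening: 0.0913
```

```bash
python3 - <<'E'
from h import *
S=grab('side','side4');T=grab('top','top4')
cv2.imwrite('pics/c5.png',np.hstack([cv2.resize(S['frame'][210:285,300:400],(400,300),interpolation=2),cv2.resize(T['frame'][172:247,272:372],(400,300),interpolation=2)]))
print(robot.observe()['tool_pos'])
E
```

```text
[0.35947155 0.10078993 0.16495346]
```

View pics/c5.png

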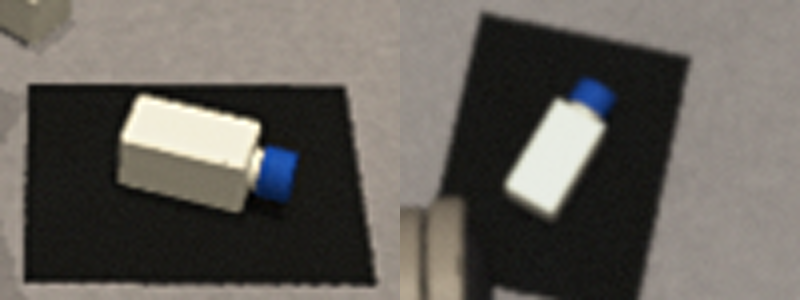

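```bash
cat > w.py <<'E'
import fit; from fit import *
np.set_printoptions(precision=4,suppress=True)
fit.T=dict(np.load('top4.npz'));fit.S=dict(np.load('side4.npz'))
s=(np.array([(140,95),(260,122),(119,183),(243,212)])+.5)/4-.5+[300,210]
t=(np.array([(505,186),(560,98),(605,125)])-[400,0]+.5)/4-.5+[272,172]
a,h=.0375,.02
P=[(-a,h,.043),(a,h,.043),(-a,-h,.003),(a,-h,.003),(-a,h,.043),(a,h,.043),(a,-h,.043)]
q,r=fit.fit(P,np.r_[s,t],'SSSSTTT',[.526,.011,-.5]);print(q,r)
from go import go
x,y,yaw=q;m=yaw+np.pi
go((x,y,.165,m),(x,y,.005,m),(x,y,.17,m),(.5335,-.2825,.17,-.5+np.pi),(.5335,-.2825,.03,-.5+np.pi))
E
python3 w.py
```

```text
Traceback (most recent call last):
  File "w.py", line 8, in <module>
    q,r=fit.fit(P,np.r_[s,t],'SSSSTTT',[.526,.011,-.5]);print(q,r)
        ^^^^^^^
AttributeError: 'function' object has no attribute 'fit'
```

```bash
sed -i 's/^import fit; from fit import \*/import fit as F_; from h import */; s/^fit\.T/F_.T/; s/;fit\.S/;F_.S/; s/fit\.fit/F_.fit/' w.py; python3 w.py
```

```text
[ 0.525   0.012  -0.4941] [[-0.4375 -1.0167]
 [ 0.4895 -0.788 ]
 [-0.4317  0.2827]
 [-0.6108  0.3441]
 [ 0.388  -0.1504]
 [-0.1299 -0.4646]
 [ 0.7667 -0.3821]]
shift [-187.9    1.3   -0. ] turn -0.005
shift [  0.   0. 160.] turn -0.0
shift [   0.    0. -165.] turn -0.0
shift [-147.1 -255.3   -0. ] turn 0.006
shift [  0.   0. 140.] turn -0.0
```

Request:
apply_moves:
  rows:
    - {"xyz": [-47, 0.3, 0], "turn": 0}
    - {"xyz": [-47, 0.3, 0], "turn": 0}
    - {"xyz": [-47, 0.3, 0], "turn": 0}
    - {"xyz": [-47, 0.4, 0], "turn": -0.005}
    - {"xyz": [0, 0, 40], "turn": 0}
    - {"xyz": [0, 0, 40], "turn": 0}
    - {"xyz": [0, 0, 40], "turn": 0}
    - {"xyz": [0, 0, 17], "turn": 0}
    - {"xyz": [0, 0, 10], "turn": 0}
    - {"xyz": [0, 0, 0], "turn": 0}

```text
time: 13.4
tool_pos: [0.5306, 0.0097, 0.018]
tool_rot: [-3.142, -0.0, 2.645]
contact_force: [0.2, 0.2, 0.4]
opening: 0.092
```

Request:
apply_moves:
  rows:
    - {"xyz": [0, 0, 0], "turn": 0}
    - {"xyz": [0, 0, 0], "turn": 0}
    - {"xyz": [0, 0, 0], "turn": 0}
    - {"xyz": [0, 0, 0], "turn": 0}
    - {"xyz": [0, 0, 0], "turn": 0}
    - {"xyz": [0, 0, 0], "turn": 0}
    - {"xyz": [0, 0, 0], "turn": 0}
  gripper: 0
  newtons: 20

```text
time: 14.28
tool_pos: [0.5305, 0.0098, 0.0182]
tool_rot: [-3.142, -0.0, 2.645]
contact_force: [-0.0, -0.9, 1.7]
opening: 0.0399
```

```bash
python3 w.py | tail -5; python3 -c "
from h import *;print(robot.observe()['tool_pos'])"
```

```text
shift [   5.8   -0.6 -146.8] turn -0.003
shift [  0.   0. 160.] turn -0.0
shift [   0.    0. -165.] turn -0.0
shift [-147.1 -255.3   -0. ] turn 0.006
shift [  0.   0. 140.] turn -0.0
[0.53045532 0.00979297 0.01822787]
```

Request:
apply_moves:
  rows:
    - {"xyz": [0, 0, -30], "turn": 0}
    - {"xyz": [0, 0, -50], "turn": 0}
    - {"xyz": [0, 0, -40], "turn": 0}
    - {"xyz": [-20, -35, 0], "turn": 0}
    - {"xyz": [-29, -50, 0], "turn": 0}
    - {"xyz": [-29, -50, 0], "turn": 0}
    - {"xyz": [-29, -50, 0], "turn": 0}
    - {"xyz": [-23, -40, 0], "turn": 0}
    - {"xyz": [-17.7, -30.6, 0], "turn": 0.003}
    - {"xyz": [0, 0, 0], "turn": 0}

```text
time: 15.52
tool_pos: [0.5379, -0.2877, 0.1374]
tool_rot: [-3.141, -0.0, 2.638]
contact_force: [0.4, 0.9, -1.5]
opening: 0.0397
```

```bash
python3 - <<'E'
from go import *
S=grab('side','side5')
go((.5386,-.2853,.031,2.6416))
cv2.imwrite('pics/c6.png',cv2.resize(S['frame'][290:410,320:480],(640,480),interpolation=2))
E
```

```text
shift [ -0.2   0.9 106.4] turn -0.002
```

View pics/c6.png

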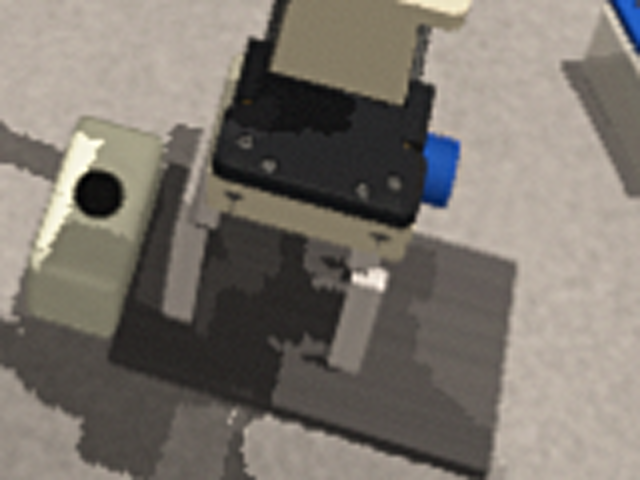

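```bash
python3 - <<'E'
from go import *
S=dict(np.load('side5.npz'));o=robot.observe();p=o['tool_pos'];y=o['tool_rot'][2]+np.pi
d=np.array([np.cos(y),np.sin(y),0]);n=np.array([-d[1],d[0],0]);a=np.linspace(0,6.28,40)
c=p+[0,0,.005]
for off in(0.0567,):
  u=(proj(S,[c+off*d+.015*(np.cos(t)*n+np.sin(t)*np.array([0,0,1])) for t in a])-[320,290]+.5)*4-.5
  print(u.min(0),u.max(0))
  u2=(proj(S,[c+(off-.019)*d+.015*(np.cos(t)*n+np.sin(t)*np.array([0,0,1])) for t in a])-[320,290]+.5)*4-.5
  print(u2.min(0),u2.max(0)); v=(proj(S,[c+(off+.001)*d])-proj(S,[c+off*d]))*4; print('per mm',v)
E
```

```text
[445.53001849 135.40618261] [462.0254649  206.34367929]
[400.09285836 123.34102819] [416.23392457 193.79121592]
per mm [[2.41389251 0.65168705]]
```

The cap matches the predicted pose within about 1 mm. Descending while watching the force.

Request:
apply_moves:
  rows:
    - {"xyz": [0, 0.5, 20], "turn": 0}
    - {"xyz": [0, 0, 12], "turn": 0}
    - {"xyz": [0, 0, 10], "turn": 0}
    - {"xyz": [0, 0, 8], "turn": 0}
    - {"xyz": [0, 0, 0], "turn": 0}

```text
time: 16.2
tool_pos: [0.5385, -0.2845, 0.0876]
tool_rot: [3.141, -0.001, 2.642]
contact_force: [-0.3, -0.2, -0.9]
opening: 0.0397
```

Request:
apply_moves:
  rows:
    - {"xyz": [0, 0, 12], "turn": 0}
    - {"xyz": [0, 0, 12], "turn": 0}
    - {"xyz": [0, 0, 12], "turn": 0}
    - {"xyz": [0, 0, 10], "turn": 0}
    - {"xyz": [0, 0, 8], "turn": 0}
    - {"xyz": [0, 0, 0], "turn": 0}

```text
time: 16.95
tool_pos: [0.5384, -0.2846, 0.0334]
tool_rot: [3.141, -0.001, 2.642]
contact_force: [-0.1, -0.3, -1.4]
opening: 0.0397
```

Request:
apply_moves:
  rows:
    - {"xyz": [0, 0, 3], "turn": 0}
    - {"xyz": [0, 0, 0], "turn": 0}

```text
time: 17.2
tool_pos: [0.5389, -0.2848, 0.0313]
tool_rot: [3.142, 0.0, 2.642]
contact_force: [-0.1, 1.0, -0.9]
opening: 0.0401
```

Request:
apply_moves:
  rows:
    - {"xyz": [0, 0, 0], "turn": 0}
    - {"xyz": [0, 0, 0], "turn": 0}
    - {"xyz": [0, 0, 0], "turn": 0}
    - {"xyz": [0, 0, 0], "turn": 0}
    - {"xyz": [0, 0, -20], "turn": 0}
    - {"xyz": [0, 0, -40], "turn": 0}
    - {"xyz": [0, 0, -50], "turn": 0}
    - {"xyz": [0, 0, -20], "turn": 0}
    - {"xyz": [0, 0, 0], "turn": 0}
  gripper: 0.85

```text
time: 18.32
tool_pos: [0.5395, -0.2853, 0.163]
tool_rot: [-3.141, 0.004, 2.642]
contact_force: [0.4, 0.3, -0.1]
opening: 0.0781
```

```bash
python3 go.py '[(.446,.184,.16,2.271)]'
```

```text
shift [307.  367.1   3. ] turn 0.371
```

Request:
apply_moves:
  rows:
    - {"xyz": [20, 24, 0], "turn": 0}
    - {"xyz": [36, 43, 0], "turn": 0}
    - {"xyz": [36, 43, 0], "turn": 0}
    - {"xyz": [36, 43, 0], "turn": 0}
    - {"xyz": [36, 43, 0], "turn": 0}
    - {"xyz": [36, 43, 0], "turn": 0}
    - {"xyz": [36, 43, 0], "turn": 0}
    - {"xyz": [36, 43, 0], "turn": 0}
    - {"xyz": [35, 42, 3], "turn": 0.17}
    - {"xyz": [0, 0, 0], "turn": 0.17}
  gripper: 1

```text
time: 19.58
tool_pos: [0.4436, 0.1853, 0.1566]
tool_rot: [-3.139, -0.002, 2.308]
contact_force: [-0.2, -0.5, 0.2]
opening: 0.0917
```

Request:
apply_moves:
  rows:
    - {"xyz": [0, 0, 0], "turn": 0.031}
    - {"xyz": [0, 0, 0], "turn": 0}

```text
time: 19.82
tool_pos: [0.4455, 0.1818, 0.1576]
tool_rot: [-3.14, -0.001, 2.279]
contact_force: [0.0, 0.4, -0.7]
opening: 0.0917
```

```bash
python3 - <<'E'
from go import *
go((.446,.184,.015,2.271))
S=grab('side','side6')
cv2.imwrite('pics/c7.png',np.hstack([cv2.resize(S['frame'][310:400,330:450],(400,300),interpolation=2),cv2.resize(S['frame'][165:255,260:380],(400,300),interpolation=2)]))
E
```

```text
shift [  1.3   1.8 142.6] turn 0.008
```

View pics/c7.png

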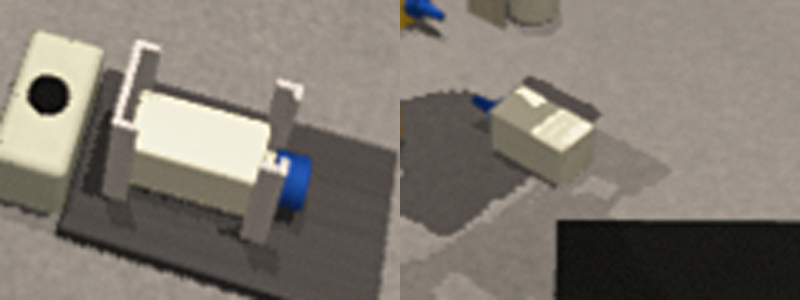

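The wide bottle sits at the bottom with its cap through the slot, and the nozzle bottle hasn't moved. Now I descend and grip it.

Request:
apply_moves:
  rows:
    - {"xyz": [1, 1, 40], "turn": 0.006}
    - {"xyz": [0, 0, 40], "turn": 0}
    - {"xyz": [0, 0, 36], "turn": 0}
    - {"xyz": [0, 0, 16], "turn": 0}
    - {"xyz": [0, 0, 10], "turn": 0}
    - {"xyz": [0, 0, 0], "turn": 0}
    - {"xyz": [0, 0, 0], "turn": 0}

```text
time: 20.75
tool_pos: [0.4464, 0.1837, 0.017]
tool_rot: [3.14, 0.001, 2.271]
contact_force: [-0.4, -0.1, -0.4]
opening: 0.0917
```

Request:
apply_moves:
  rows:
    - {"xyz": [0, 0, 0], "turn": 0}
    - {"xyz": [0, 0, 0], "turn": 0}
    - {"xyz": [0, 0, 0], "turn": 0}
    - {"xyz": [0, 0, 0], "turn": 0}
    - {"xyz": [0, 0, 0], "turn": 0}
    - {"xyz": [0, 0, 0], "turn": 0}
    - {"xyz": [0, 0, 0], "turn": 0}
  gripper: 0
  newtons: 20

```text
time: 21.62
tool_pos: [0.4458, 0.1838, 0.0163]
tool_rot: [3.142, -0.0, 2.271]
contact_force: [-1.3, 0.3, 0.3]
opening: 0.0398
```

```bash
python3 - <<'E'
from go import *
o=robot.observe();p=o['tool_pos'];y=o['tool_rot'][2];off=(np.array([.446,.184])-p[:2])@[np.cos(y),np.sin(y)];print(p,y,'mid ahead of TCP',off)
x=np.array([.5335,-.2825])-off*np.array([np.cos(.5),-np.sin(.5)]);print(x)
go((p[0],p[1],.16,y),(*x,.16,-.5))
E
```

```text
[0.4458065  0.18378168 0.01632014] 2.27137814793372 mid ahead of TCP 4.216252492183186e-05
[ 0.533463   -0.28247979]
shift [   0.     0.  -143.7] turn -0.0
shift [-413.  -233.6   -0. ] turn 2.771
```

Request:
apply_moves:
  rows:
    - {"xyz": [0, 0, -30], "turn": 0}
    - {"xyz": [0, 0, -50], "turn": 0}
    - {"xyz": [0, 0, -44], "turn": 0}
    - {"xyz": [0, 0, -20], "turn": 0}
    - {"xyz": [-30, -17, 0], "turn": 0}
    - {"xyz": [-43, -24, 0], "turn": 0}
    - {"xyz": [-45, -25, 0], "turn": 0}
    - {"xyz": [-45, -26, 0], "turn": 0}
    - {"xyz": [-45, -26, 0], "turn": 0}
    - {"xyz": [-45, -26, 0], "turn": 0}

```text
time: 22.88
tool_pos: [0.4987, -0.1041, 0.1601]
tool_rot: [-3.142, -0.001, 2.271]
contact_force: [0.7, 0.2, -0.3]
opening: 0.0402
```

Request:
apply_moves:
  rows:
    - {"xyz": [-45, -26, 0], "turn": 0}
    - {"xyz": [-45, -26, 0], "turn": 0}
    - {"xyz": [-40, -22, 0], "turn": 0}
    - {"xyz": [-30, -16, 0], "turn": 0}
    - {"xyz": [0, 0, 0], "turn": 0.15}
    - {"xyz": [0, 0, 0], "turn": 0.17}
    - {"xyz": [0, 0, 0], "turn": 0.17}
    - {"xyz": [0, 0, 0], "turn": 0.17}
    - {"xyz": [0, 0, 0], "turn": 0.17}
    - {"xyz": [0, 0, 0], "turn": 0.17}

```text
time: 24.12
tool_pos: [0.5329, -0.2826, 0.1597]
tool_rot: [-3.14, -0.0, 1.266]
contact_force: [0.0, 0.4, -0.8]
opening: 0.0398
```

Request:
apply_moves:
  rows:
    - {"xyz": [0, 0, 0], "turn": 0.17}
    - {"xyz": [0, 0, 0], "turn": 0.17}
    - {"xyz": [0, 0, 0], "turn": 0.17}
    - {"xyz": [0, 0, 0], "turn": 0.17}
    - {"xyz": [0, 0, 0], "turn": 0.17}
    - {"xyz": [0, 0, 0], "turn": 0.17}
    - {"xyz": [0, 0, 0], "turn": 0.17}
    - {"xyz": [0, 0, 0], "turn": 0.17}
    - {"xyz": [0, 0, 0], "turn": 0.17}
    - {"xyz": [0, 0, 0], "turn": 0.17}

```text
time: 25.38
tool_pos: [0.5329, -0.2826, 0.1597]
tool_rot: [-3.141, 0.001, -0.434]
contact_force: [-0.1, -0.5, -2.1]
opening: 0.0398
```

Request:
apply_moves:
  rows:
    - {"xyz": [0, 0, 0], "turn": 0.071}
    - {"xyz": [0, 0, 0], "turn": 0}
    - {"xyz": [0, 0, 0], "turn": 0}

```text
time: 25.75
tool_pos: [0.533, -0.2827, 0.16]
tool_rot: [-3.141, 0.001, -0.498]
contact_force: [0.2, 0.2, -2.0]
opening: 0.0397
```

```bash
python3 - <<'E'
from go import *
go((.5335,-.2825,.07,-.5))
S=grab('side','side7')
cv2.imwrite('pics/c8.png',cv2.resize(S['frame'][280:400,320:480],(640,480),interpolation=2))
o=robot.observe();p=o['tool_pos'];y=o['tool_rot'][2];d=np.array([np.cos(y),np.sin(y),0])
print(o['opening'],(proj(S,[p+[0,0,.004]+.0705*d,p+[0,0,.004]+.0465*d])-[320,280]+.5)*4-.5)
E
```

```text
shift [ 0.3 -0.4 90. ] turn 0.002
0.0398930021967142 [[483.67795258 185.06575627]
 [424.65984434 169.55298455]]
```

View pics/c8.png

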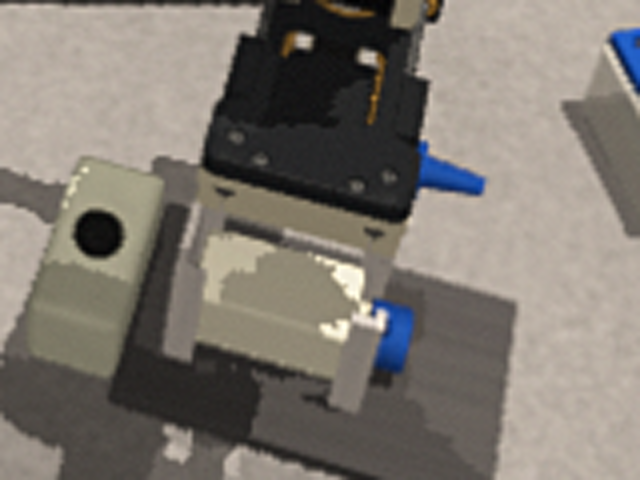

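The nozzle tip is at (485,185) against a predicted (484,185), so it is aligned. Descending.

Request:
apply_moves:
  rows:
    - {"xyz": [0, 0, 20], "turn": 0}
    - {"xyz": [0, 0, 20], "turn": 0}
    - {"xyz": [0, 0, 16], "turn": 0}
    - {"xyz": [0, 0, 12], "turn": 0}
    - {"xyz": [0, 0, 10], "turn": 0}
    - {"xyz": [0, 0, 8], "turn": 0}
    - {"xyz": [0, 0, 3], "turn": 0}
    - {"xyz": [0, 0, 0], "turn": 0}

```text
time: 26.8
tool_pos: [0.5333, -0.2829, 0.0714]
tool_rot: [-3.142, -0.0, -0.5]
contact_force: [1.1, -0.0, -1.4]
opening: 0.0397
```

Request:
apply_moves:
  rows:
    - {"xyz": [0, 0, 0], "turn": 0}
    - {"xyz": [0, 0, 0], "turn": 0}
    - {"xyz": [0, 0, 0], "turn": 0}
    - {"xyz": [0, 0, 0], "turn": 0}
    - {"xyz": [0, 0, -20], "turn": 0}
    - {"xyz": [0, 0, -40], "turn": 0}
    - {"xyz": [0, 0, -50], "turn": 0}
    - {"xyz": [-40, 0, -10], "turn": 0}
    - {"xyz": [-60, 0, 0], "turn": 0}
    - {"xyz": [-50, 0, 0], "turn": 0}
  gripper: 0.85

```text
time: 28.05
tool_pos: [0.3998, -0.2099, 0.1914]
tool_rot: [-3.142, -0.0, -0.5]
contact_force: [0.3, -0.2, -0.4]
opening: 0.0781
```

```bash
python3 - <<'E'
from h import *
S=grab('side','side8');T=grab('top','top8');t=T['frame'];s=S['frame']
cv2.imwrite('pics/c9.png',np.vstack([np.hstack([cv2.resize(s[310:400,330:450],(400,300),interpolation=2),cv2.resize(t[168:258,370:490],(400,300),interpolation=2)]),
 np.hstack([cv2.resize(s,(400,300)),cv2.resize(t,(400,300))])]))
E
```

```text
(no output)
```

View pics/c9.png

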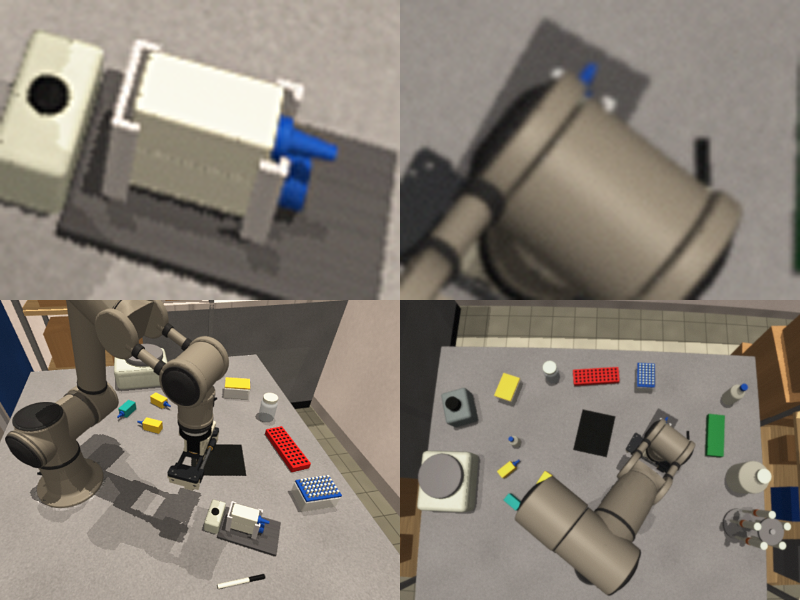

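```bash
python3 - <<'E'
from fit import *
S=dict(np.load('side8.npz'));F=400/120
P=world([.5335,-.2825,-.5],[(.0705,0,.072),(-.0375,.02,.092),(.0375,-.02,.052),(.0625,0,.032)])
print((proj(S,P)-[330,310]+.5)*F-.5)
print(robot.hand_in())
E
```

```text
[[335.38488214 151.54929361]
 [149.09830251  46.31826536]
 [261.94036368 185.34467188]
 [307.42002197 185.15925036]]
the job is handed in; nothing more can be done
None
```

The feeder is loaded and the job is handed in, at about 28 s on the robot's clock. `hand_in` gives no verdict, so I don't have a confirmed pass.

- **Wide-capped bottle:** I set it upright on the mat, tilted it over by its cap with a light 3 N grip, and let go. I then gripped it across its body and released it about 3 mm above the feeder floor. Afterwards the side camera showed it at the bottom with its cap out through the slot.
- **Nozzle bottle:** I picked up the white one and left the turquoise and yellow look-alikes alone. I turned it so the nozzle faced the slot and set it flat on the wide bottle.
- **Last checks:** In the side view the nozzle tip was at crop pixel (335,153), against a predicted (335,152). The stack looked level, and the gripper was open and about 15 cm back from the feeder centre. The round bottle and the marker looked untouched, though I judged that by eye only.
- **Disagreements:**
  - **Tilt force:** while tilting, the fingers briefly pressed on the wide bottle harder than planned, up to about 28 N on the wrist sensor. It still lay flat and inside the mat.
  - **Top view:** the arm hid most of the feeder in the last top view, so the final position rests mainly on the side camera.

I viewed 12 pictures, two over the budget of 10.

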